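Clip a leather-hard cup into the damp canister

ROBOT

A 7-joint arm with a two-finger parallel gripper is mounted at the origin on a cart in front of the work surface, level with it; the furniture and walls round the work are solid. World frame = base frame: x ahead of the robot, y to its left, z up, the work surface at z = 0. Lengths are in m, angles in rad, forces in N, time in s.
With the tool pointing down it reaches from about 0.4 to 0.85 m from the base axis. Payload 10.4 kg.
Tool frame: the origin (TCP) lies on the centre line of the jaws, within the pads' length; the fingertips stand 11 mm ahead of it and the grasp point (between the pads) lies 8 mm behind it (tip_reach is the distance from the TCP to the fingertips, in m); z points along the fingers, y is the line along which they close (so a half turn about z gives the same grasp; the last joint's range is limited). The gripper opens to 85 mm and grips with 20 to 120 N. Pads are 22 mm wide; open, the fingers measure 114 mm over their backs; the gripper's body (76 mm by 85 mm) begins 54 mm behind the grasp point. The pads swing forward as they close: fully open they stand 13 mm farther back than shut.
Start: joints at [1.263, 0.332, -0.065, 1.46, 0.022, 1.35, -0.088], TCP at [0.176, -0.6, 0.242] pointing down, gripper open.
Joint ranges: [-2.6, 2.6], [-0.5, 2.12], [-1.47, 1.34], [0.16, 2.42], [-1.27, 4.41], [0.06, 2.06], [-2.6, 2.6]. Speed limits (rad/s): [2.22, 2.22, 2.79, 2.79, 3.14, 3.14, 3.14].

INTERFACE

Orientations are given as a unit quaternion [x, y, z, w].
In Python, from workcell import get_obs, camera, hand_in, tip_reach gives the robot as it stands. The module is installed in compiled form; this text tells all that it offers.
- The arm moves only by the tool move_arm, never from a script. Its argument "plan" is a list of rows, each an object with "delta_pos": the shift along the tool's x, y, z in shares of 1 m (1.0 is 1 m), a list of three; "turn": the turn, a rotation vector about the tool's x, y, z in fractions of the full range, 1 being 4 rad, a list of three; "fingers": the closure, from 0 (fully open) to 1 (shut). A call has 1 to 12 rows; each row is the pose to reach, as a shift and turn from the pose commanded when the call began, along the tool's axes at that moment; what a row does not reach only later rows make up. A row lasts 1/8 s, in which the tool goes at most 62.5 mm and 10.7 degrees, less where a joint would pass 70% of its speed; a pose out of reach is approached as far as the arm can. No shift or turn number may pass 1 either way. A call with a gripper value outside its range is refused whole. The fingers move at their own pace and stop on an object; "force" is the grip in N (left out, the last holds). Time passes only in rows, so rows that repeat a pose let the fingers close. It gives the time, the measured TCP pose, the force, the opening and the grip force at its end, in the units of the state.
- get_obs(): the state, without advancing time (a new reading comes with each control period).
- camera(name): name is "scene" or "top" or "wrist"; returns a dict with "color" (480x640x3 uint8, red, green, blue), "range_z" (480x640 float32, m along the optical axis (not along the pixel's ray), 0 where there is no reading), "fx", "fy", "cx", "cy" (pixels), "k1" (the pictures are not rectified: a ray, as slopes to the right and down, at radius r is drawn at 1 + k1 r^2 times it, then the intrinsics apply), "R" (3x3) and "t" (3): a world point X has camera coordinates R X + t; the wrist camera has in their place "tool_from_camera" (4x4, takes a point from camera to tool coordinates, whose origin is the TCP and whose axes are the flange's). Camera axes: x right, y down, z forward; pixel columns grow to the right and rows downward; lengths in m; the calibration is good to about 2 mm. A picture is of the moment at which its call begins: read the wrist's pose just before it.
- hand_in(): hands the job in; it is judged then, once.
The state is a dict: "clock": time; "joint_pos": joint angles; "joint_velocities": joint speeds; "tau": joint torques, N m; "position": TCP position; "ee_rot": TCP orientation; "ft_force": force on the tool from outside, world axes, zero at the start; "torque": the same for the moment, N m; "grip_width": opening from 0.0 (shut) to 1.0 (fully open); "grasp_force": force on a finger pad.
Only numpy, scipy, OpenCV 4.12 (cv2) and the standard library are available. Lean on these libraries where they do the work, as an engineer would, in place of code of your own. Each camera call takes 0.05 s, during which the arm holds its last target. There are 200 camera calls.

TASK

The speckled sand cup is still leather-hard, so put it away damp: set it down gently and upright on the plaster slab inside the clip-top canister, swing the lid shut, flip the wire bail over the catch at the lid's front and press the lever down over centre until it lies home against its stop and clamps the lid. Leave the canister standing where it is and do not disturb the other things on the table.

Things in the scene. Friction and masses are not known exactly. Their poses are not given: they have to be found in the camera images.
- canister: Cream stoneware clip-top canister, 3 kg, loose on the table: 132 mm across, 110 mm high to the rim, mouth 116 mm across, walls 6 mm; inside, a plaster slab, its top 36 mm above the table. Origin: centre of its underside; z up, clasp on the -x side (turned roughly to the robot), lid hinge on the +x side.
- canister_lid (a joint): Angle of the round stoneware lid (126 mm across, 11 mm thick at the edge, 18 at the middle, orange seal below, 0.35 kg): 0 shut on the rim, about 1.68 (its stop) open, standing just behind upright. Turns easily with a little damping: once drawn well forward of upright it sinks shut by its own weight. Shut, its top is 124 mm (edge) to 131 mm (middle) above the table.
- canister_lever (a joint): Angle of the steel clasp lever, a wire loop 22 mm wide, 50 mm long, with a thumb plate: 0 clamped (hangs down, on its stop), 1.57 straight out, 1.9 to 2.2 at the start (out and up). Stays where left (2 N friction at the plate); swings down on the outside. Hooked, the plate needs up to 13 N from 0.6 to 0.3; dead centre is at 0.1 to 0.3, past it the lever snaps to 0 and stays.
- canister_bail (a joint): Angle of the bail (a U of 4 mm wire, 38 mm wide, cross bar 46 mm from its pin; the pin is 12 mm from the lever's pivot along the lever): -2.65 at the start (its stop: leaning up and outward, above the lever), near 0 clamped. Swings freely; tipped inward past upright it falls onto the lid behind the catch, and as the lever comes down its bar is drawn forward into the catch.
- bail_bar (a point): Middle of the bail's cross bar (along the canister's y axis).
- catch (a point): Seat of the cross bar in the steel catch at the lid's front edge: a ledge 26 mm wide with an upturned nose 8 mm in front of the seat, nose top 3 mm above the seat. With the lid shut its axes are the canister's, and the seat is at x = -68, z = 119 mm in the canister's frame.
- lid_front (a point): Foremost point of the lid, the middle of the catch's nose, 149 mm from the hinge axis; the highest point of the lid while it stands open (about 260 mm above the table).
- lever_tab (a point): Middle of the lever's thumb plate (22 x 18 mm), 44 mm from the pivot along the lever and 7 mm out from it (out: -x when clamped, up when the lever points straight out).
- sand_cup: Small round-bellied pot with a narrow neck, sand-coloured with brown speckles, 72 mm high, 67 mm across the belly (28 mm up), 48 mm across the rim, 0.2 kg, standing upright. Treat it as solid and bulging straight from belly to rim (62 mm wide 40 mm up). Origin: centre of its underside.
- cream_cup: Bystander: a similar plain cream pot, 77 mm high, 74 mm across. It and the sand cup may have swapped places. Origin: centre of its underside.
- glaze_jar_d: Bystander: white glaze jar with a blue-grey band, 68 mm across and 99 mm high. Origin: centre of its underside.
- test_tile_3: Bystander: flat speckled clay test tile with a hole, 75 x 45 x 10 mm, lying behind the canister. Origin: its middle, underside.
- lid_hinge (a point): Middle of the lid's hinge axis (along the canister's y), at x = +70, z = 112 mm in the canister's frame.
- lever_pivot (a point): Middle of the lever's pivot axis (along the canister's y), at x = -75, z = 84 mm in the canister's frame.
Things that resemble listed ones, but are neither listed nor needed, are in the scene too. What is shaped like the sand_cup but purple or yellow is not meant.

How it is judged:
On the way, in this order (a step that is already met when the one before it is completed fails the run):
1. the sand cup stands upright on the slab in the canister, let go (horizontal distance between sand_cup and canister below 0.028 m and z of sand_cup in the frame of canister between 0.03 and 0.042 m and angle between sand_cup's own z axis and vertical below 0.15 rad and contact force between the fingers and sand_cup below 0.1 N), for 0.2 s.
2. the lid is shut on the rim (value of joint canister_lid below 0.02 rad), for 0.2 s.
3. the bail's cross bar is over the lid's catch, behind its nose (value of joint canister_lid below 0.02 rad and x of bail_bar in the frame of catch above -0.006 m and z of bail_bar in the frame of catch between -0.005 and 0.02 m), for 0.1 s.
4. the lever is pressed past dead centre with the bar in the catch (value of joint canister_lid below 0.02 rad and distance between bail_bar and catch below 0.01 m and value of joint canister_lever below 0.1 rad), for 0.2 s.
At the end, for the whole second after the job is handed in: The sand cup stands upright and at rest on the slab inside the canister, the lid is shut (below 0.02 rad), the bail's cross bar is in the catch (within 10 mm of its seat), the lever is past dead centre (below 0.1 rad), and the canister stands upright within 5 cm of where it stood (all of step 4 and horizontal distance between sand_cup and canister below 0.028 m and z of sand_cup in the frame of canister between 0.03 and 0.042 m and angle between sand_cup's own z axis and vertical below 0.15 rad and distance of canister from where it was at the start of the episode below 0.05 m and angle between canister's own z axis and vertical below 0.065 rad and linear speed of sand_cup below 0.05 m/s); the robot touches nothing.
It fails at once if the sand cup is dropped into the canister (faster than 0.5 m/s in the last 3 cm above the slab) (horizontal distance between sand_cup and canister below 0.06 m and z of sand_cup in the frame of canister below 0.065 m and linear speed of sand_cup above 0.5 m/s).
It fails at once if the sand cup is tipped over (more than 0.6 rad) (angle between sand_cup's own z axis and vertical above 0.6 rad).
It fails at once if the canister is shoved more than 8 cm or tipped (distance of canister from where it was at the start of the episode above 0.08 m or angle between canister's own z axis and vertical above 0.3 rad).
It fails at once if a bystander (cream cup, glaze jar, test tile) is moved more than 3 cm (distance of any of cream_cup, glaze_jar_d, test_tile_3 from where it was at the start of the episode above 0.03 m).
It also fails if it takes over 58 s, if anything falls off the work surface, if the arm or the gripper's body presses on something with over 40 N, if the wrist force passes 120 N, or if a joint passes its speed limit or range.

## Working session

There is one attempt and no reset: what is moved stays moved. The work goes in short steps, Python scripts to look and compute and a tool call to move; the robot and the scene stay as the last step left them, time stands still between calls to the robot, and variables do not carry over. Pictures are saved under pics/ and viewed, at most 10 in all, crops included, and the job is handed in when it is done.

Besides the shell and the picture viewer there is one more tool, called after "Emit:" as name(argument=value, ...) on one line, values as JSON. move_arm: Moves the arm, as the interface text tells. Its arguments: {"type":"object","properties":{"plan":{"type":"array","items":{"type":"object","properties":{"delta_pos":{"type":"array","items":{"type":"number"}},"turn":{"type":"array","items":{"type":"number"}},"fingers":{"type":"number"}}}},"force":{"type":"number"}},"required":["plan"]}

```bash
mkdir -p pics
cat > h.py <<'E'
import numpy as np, cv2
from scipy.spatial.transform import Rotation as Rn
from workcell import get_obs, camera, hand_in, tip_reach
def cam(n):
    o=get_obs(); c=camera(n)
    if n=="wrist":
        T=np.eye(4);T[:3,:3]=Rn.from_quat(o["ee_rot"]).as_matrix();T[:3,3]=o["position"]
        M=T@np.array(c["tool_from_camera"]); c["W"]=M
    else:
        R=np.array(c["R"]);M=np.eye(4);M[:3,:3]=R.T;M[:3,3]=-R.T@np.array(c["t"]);c["W"]=M
    return c
def slopes(c,uv):
    uv=np.atleast_2d(np.asarray(uv,float))
    K=np.array([[c["fx"],0,c["cx"]],[0,c["fy"],c["cy"]],[0,0,1]])
    return cv2.undistortPoints(uv[:,None],K,np.array([c["k1"],0,0,0.]))[:,0]
def onplane(c,uv,z):
    s=slopes(c,uv);d=np.c_[s,np.ones(len(s))]@c["W"][:3,:3].T;o=c["W"][:3,3]
    return o+d*((z-o[2])/d[:,2])[:,None]
def cloud(c):
    v,u=np.mgrid[:480,:640];s=slopes(c,np.c_[u.ravel(),v.ravel()])
    z=c["range_z"].ravel();P=np.c_[s*z[:,None],z]@c["W"][:3,:3].T+c["W"][:3,3]
    P[z==0]=np.nan
    return P.reshape(480,640,3)
def proj(c,X):
    M=np.linalg.inv(c["W"]);p=M[:3,:3]@np.asarray(X)+M[:3,3];s=p[:2]/p[2];s=s*(1+c["k1"]*(s@s))
    return s*[c["fx"],c["fy"]]+[c["cx"],c["cy"]]
def save(c,n,crop=None,k=1):
    im=c["color"][:,:,::-1]
    if crop: im=im[crop[1]:crop[3],crop[0]:crop[2]]
    cv2.imwrite(f"pics/{n}.png",cv2.resize(im,None,fx=k,fy=k,interpolation=cv2.INTER_CUBIC))
E
python3 - <<'E'
from h import *
import pickle
o=get_obs();print(o,tip_reach)
for n in("scene","top"):
    c=cam(n);save(c,n);pickle.dump(c,open(n+".pkl","wb"));print(n,c["W"].round(3),c["fx"])
E
```

```text
{'clock': 0.0, 'joint_pos': array([ 1.26339551,  0.33283793, -0.06466918,  1.4609582 ,  0.02160581,
        1.34990868, -0.08845923]), 'joint_velocities': array([ 0.00123741,  0.00194374,  0.00165264,  0.00018733, -0.00118968,
       -0.00103606,  0.00051757]), 'tau': array([ 1.18287821e-04, -6.25449944e+01,  4.89103713e-02, -3.91617072e+01,
        1.61452848e-02,  9.72371665e-03, -2.08693734e-05]), 'position': array([ 0.17547555, -0.59947637,  0.24152899]), 'ee_rot': array([ 9.89875503e-01,  1.41936559e-01, -1.41621164e-04, -6.94070701e-04]), 'ft_force': array([-0.44786646, -0.70846731,  0.17221906]), 'torque': array([-0.03668125, -0.00910601,  0.02650354]), 'grasp_force': 0.0, 'grip_width': 1.0042894327096523} 0.011
scene [[-3.200e-01  8.160e-01 -4.810e-01  1.132e+00]
 [ 9.470e-01  2.760e-01 -1.630e-01 -1.230e-01]
 [-1.000e-03 -5.080e-01 -8.610e-01  1.202e+00]
 [ 0.000e+00  0.000e+00  0.000e+00  1.000e+00]] 516.3151173987277
top [[ 0.027 -0.983  0.183  0.375]
 [-1.    -0.028 -0.002 -0.288]
 [ 0.007 -0.183 -0.983  1.176]
 [ 0.     0.     0.     1.   ]] 511.5805004115758
```

View pics/scene.png

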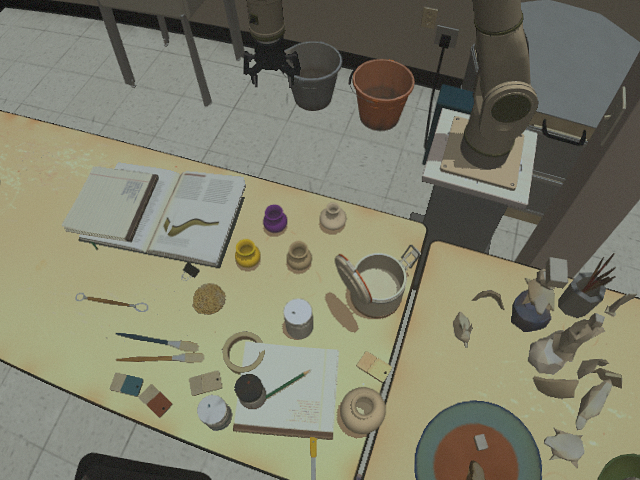

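View pics/top.png

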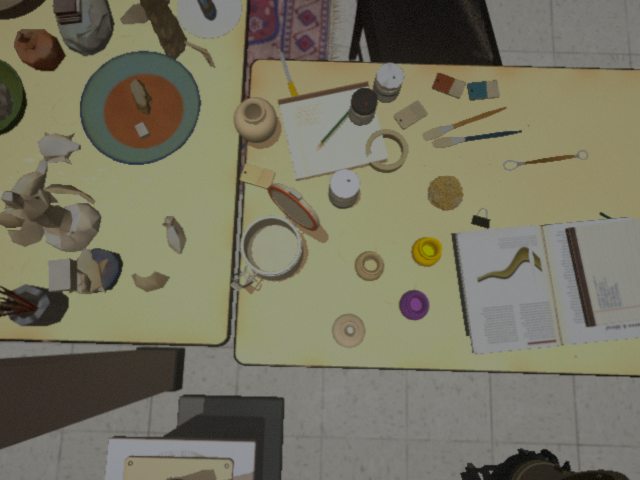

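Candidates for the sand cup are: the tan pot at top (370,265) / scene (299,256), the pale pot at top (348,330) / scene (333,217), purple at top (413,305) and yellow at top (426,250). The tan one fits "sand, speckled". The canister is at top (272,247), with its lid open at (293,207) and its clasp at (245,280). Next I'll check the cup in a crop and measure.

Run:
```python
from h import *
import pickle
t=pickle.load(open("top.pkl","rb"));s=pickle.load(open("scene.pkl","rb"))
a=s["color"][185:325,235:435,::-1]
b=t["color"][190:350,220:400,::-1]
a=cv2.resize(a,(600,420),interpolation=3)
b=cv2.resize(b,(620,551),interpolation=3)
cv2.imwrite("pics/crop.png",a);cv2.imwrite("pics/crop2.png",b)
for n,c in(("top",t),("scene",s)):
    P=cloud(c);c["P"]=P
    pts=P[np.isfinite(P[...,0])]
    np.save(n+"_P.npy",P)
    def circ(q):
        A=np.c_[2*q[:,:2],np.ones(len(q))];x=np.linalg.lstsq(A,(q[:,:2]**2).sum(1),rcond=None)[0]
        return x[:2],np.sqrt(x[2]+x[:2]@x[:2])
    tz={"tan":(370,265),"pale":(348,330),"can":(272,247)}
    if n=="top":C={k:onplane(t,v,.07)[0] for k,v in tz.items()}
    for k in C:
        r=.045 if k!="can" else .09
        q=pts[(np.linalg.norm(pts[:,:2]-C[k][:2],axis=1)<r)&(pts[:,2]>.015)]
        print(n,k,C[k].round(3),len(q),"ztop",np.percentile(q[:,2],98).round(4),q.min(0).round(3),q.max(0).round(3))
        if k=="can":
            rim=q[abs(q[:,2]-.110)<.005]
            for i in range(4):
                x,R=circ(rim);d=abs(np.linalg.norm(rim[:,:2]-x,axis=1)-R);rim=rim[d<max(.006,np.median(d)*2)]
            print(" rim",x.round(4),R.round(4),len(rim)); hi=pts[(pts[:,2]>.14)&(np.linalg.norm(pts[:,:2]-x,axis=1)<.13)]
            print(" lid c",hi.mean(0).round(4),len(hi),hi[:,2].max(), hi[hi[:,2]>.245].mean(0).round(4))
            d=hi.mean(0)[:2]-x;print(" yaw by lid",np.degrees(np.arctan2(d[1],d[0])))
            l=hi-hi.mean(0);w=np.linalg.svd(l,full_matrices=False)[2];print(" normal",w[2].round(3))
            out=pts[(np.linalg.norm(pts[:,:2]-x,axis=1)>.071)&(np.linalg.norm(pts[:,:2]-x,axis=1)<.15)&(pts[:,2]>.06)&(pts[:,2]<.2)]
            out=out[(out[:,:2]-x)@d<0]
            print(" clasp",len(out),out.mean(0).round(3)); 
            if len(out): dd=out.mean(0)[:2]-x;print(" yaw by clasp",np.degrees(np.arctan2(-dd[1],-dd[0])))
        else:
            top=q[q[:,2]>np.percentile(q[:,2],98)-.006];x,R=circ(top);print(" rim",x.round(4),R.round(4)); 
            be=q[abs(q[:,2]-.028)<.006]
            if len(be)>10:x,R=circ(be);print(" belly",x.round(4),R.round(4))
```

```text
top tan [ 0.534 -0.399  0.07 ] 543 ztop 0.0739 [ 0.506 -0.435  0.023] [ 0.572 -0.369  0.078]
 rim [ 0.5393 -0.402 ] 0.0221
 belly [ 0.5395 -0.4019] 0.0326
top pale [ 0.393 -0.354  0.07 ] 824 ztop 0.0787 [ 0.357 -0.394  0.025] [ 0.429 -0.323  0.082]
 rim [ 0.3934 -0.3576] 0.0151
 belly [ 0.3933 -0.3578] 0.0345
top can [ 0.568 -0.184  0.07 ] 4128 ztop 0.2433 [ 0.487 -0.27   0.015] [ 0.657 -0.118  0.262]
 rim [ 0.5658 -0.1851] 0.0609 553
 lid c [ 0.63   -0.2364  0.2041] 1133 0.26318099812978313 [ 0.637  -0.2393  0.2551]
 yaw by lid -38.57761888790919
 normal [-0.793  0.593  0.139]
 clasp 233 [ 0.49  -0.127  0.106]
 yaw by clasp -37.3787978130147
scene tan [ 0.534 -0.399  0.07 ] 528 ztop 0.0737 [ 0.51  -0.434  0.015] [ 0.577 -0.368  0.078]
 rim [ 0.5422 -0.402 ] 0.0219
 belly [ 0.5428 -0.4016] 0.0313
scene pale [ 0.393 -0.354  0.07 ] 543 ztop 0.0775 [ 0.363 -0.394  0.017] [ 0.434 -0.322  0.083]
 rim [ 0.3965 -0.3579] 0.0149
 belly [ 0.3967 -0.3579] 0.0338
scene can [ 0.568 -0.184  0.07 ] 2541 ztop 0.1135 [ 0.487 -0.261  0.015] [ 0.653 -0.116  0.259]
 rim [ 0.5686 -0.1849] 0.0605 317
 lid c [ 0.6485 -0.2313  0.2126] 857 0.26182658912270373 [ 0.6423 -0.2385  0.2562]
 yaw by lid -30.19945360480994
 normal [ 0.83  -0.558  0.025]
 clasp 192 [ 0.492 -0.126  0.106]
 yaw by clasp -37.674839743038625
```

View pics/crop.png

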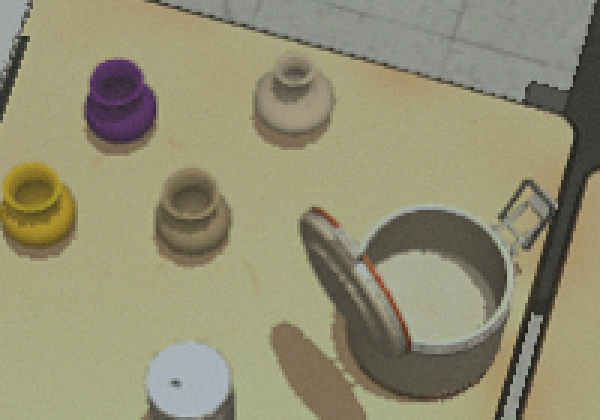

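View pics/crop2.png

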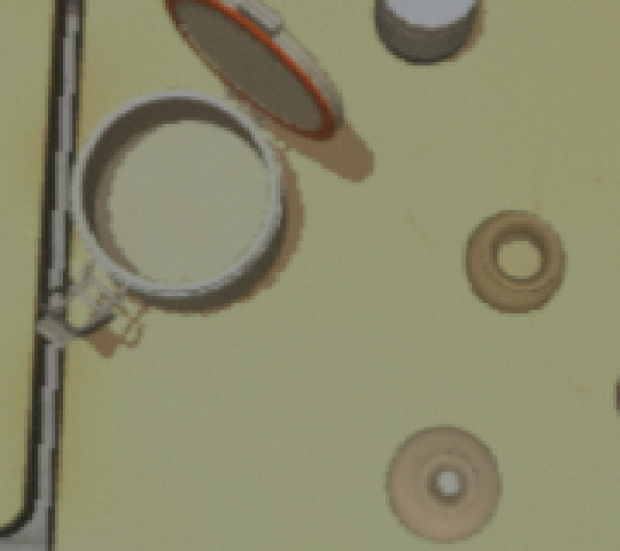

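The crops confirm the choice: the tan pot (crop (192,215)) has a 48 mm rim and is about 73 mm high, which matches the sand cup. The pale pot is about 78 mm high, the cream cup. The canister is at about (0.567, -0.185) with yaw about -36.5°. Its lid is open, and the lever and bail lean out at crop2 (85,310).

```bash
cat >> h.py <<'E'
def Rdown(az,tilt=0):  # tool y azimuth (deg), z down; tilt about tool y (deg)
    a=np.radians(az);y=np.array([np.cos(a),np.sin(a),0]);z=np.array([0,0,-1.])
    return np.c_[np.cross(y,z),y,z]@Rn.from_euler("y",tilt,degrees=True).as_matrix()
def go(p,R=None,cur=None):
    o=get_obs();R0=Rn.from_quat(o["ee_rot"]).as_matrix();p0=o["position"]
    d=R0.T@(np.asarray(p)-p0);t=Rn.from_matrix(R0.T@R).as_rotvec() if R is not None else np.zeros(3)
    print("pos",p0.round(4),"delta",d.round(4),"turn",t.round(3))
E
python3 -c "
from h import *
go([.541,-.402,.2],Rdown(-126.5))
go([.541,-.402,.13],Rdown(-126.5))"
```

```text
pos [ 0.1755 -0.5995  0.2416] delta [ 0.4063 -0.0868  0.0417] turn [-0.001  0.001  0.922]
pos [ 0.1755 -0.5995  0.2416] delta [ 0.4063 -0.0867  0.1117] turn [-0.001  0.001  0.922]
```

Careful with the scale: turns go in shares of 4 rad. That gives: 0.922 rad / 4 = 0.2305.

Emit:
move_arm(plan=[{"delta_pos":[0.058,-0.012,0],"turn":[0,0,0.0325],"fingers":0},{"delta_pos":[0.116,-0.025,0],"turn":[0,0,0.065],"fingers":0},{"delta_pos":[0.174,-0.037,0],"turn":[0,0,0.0975],"fingers":0},{"delta_pos":[0.232,-0.05,0],"turn":[0,0,0.13],"fingers":0},{"delta_pos":[0.29,-0.062,0.005],"turn":[0,0,0.165],"fingers":0},{"delta_pos":[0.348,-0.074,0.02],"turn":[0,0,0.2],"fingers":0},{"delta_pos":[0.406,-0.087,0.042],"turn":[0,0,0.2305],"fingers":0},{"delta_pos":[0.406,-0.087,0.042],"turn":[0,0,0.2305],"fingers":0},{"delta_pos":[0.406,-0.087,0.042],"turn":[0,0,0.2305],"fingers":0}])

```text
clock: 1.23
position: [0.5405, -0.4024, 0.1998]
ee_rot: [0.95, -0.313, -0.001, 0.0]
ft_force: [0.0, -0.4, 0.4]
grip_width: 1.003
grasp_force: 0.0
```

Run:
```python
from h import *
c=cam("wrist");P=cloud(c);pts=P[np.isfinite(P[...,0])]
print(c["W"].round(3))
def circ(q):
    A=np.c_[2*q[:,:2],np.ones(len(q))];x=np.linalg.lstsq(A,(q[:,:2]**2).sum(1),rcond=None)[0]
    return x[:2].round(4),np.sqrt(x[2]+x[:2]@x[:2]).round(4)
q=pts[(np.linalg.norm(pts[:,:2]-[.541,-.402],axis=1)<.05)&(pts[:,2]>.015)&(pts[:,2]<.09)]
print(len(q),q.max(0));print(circ(q[q[:,2]>.068]),circ(q[abs(q[:,2]-.03)<.006]))
print(get_obs()["joint_pos"].round(2))
go([.541,-.402,.028],Rdown(-126.5))
```

```text
[[-0.595 -0.77  -0.229  0.599]
 [-0.804  0.57   0.17  -0.445]
 [-0.001  0.285 -0.958  0.332]
 [ 0.     0.     0.     1.   ]]
5580 [ 0.57327242 -0.36842217  0.07454382]
(array([ 0.5401, -0.4011]), np.float64(0.0219)) (array([ 0.54  , -0.4007]), np.float64(0.0323))
[ 0.66  0.47 -0.13  1.37  0.06  1.31 -1.67]
pos [ 0.5399 -0.4034  0.2004] delta [ 1.000e-04 -1.900e-03  1.724e-01] turn [ 0.001  0.    -0.001]
```

Emit:
move_arm(force=35, plan=[{"delta_pos":[0,-0.001,0.05],"turn":[0,0,0],"fingers":0},{"delta_pos":[0,-0.001,0.1],"turn":[0,0,0],"fingers":0},{"delta_pos":[0,-0.001,0.145],"turn":[0,0,0],"fingers":0},{"delta_pos":[0,-0.001,0.172],"turn":[0,0,0],"fingers":0},{"delta_pos":[0,-0.001,0.172],"turn":[0,0,0],"fingers":0},{"delta_pos":[0,-0.001,0.172],"turn":[0,0,0],"fingers":0.5},{"delta_pos":[0,-0.001,0.172],"turn":[0,0,0],"fingers":0.5},{"delta_pos":[0,-0.001,0.172],"turn":[0,0,0],"fingers":0.5},{"delta_pos":[0,-0.001,0.172],"turn":[0,0,0],"fingers":0.5},{"delta_pos":[0,-0.001,0.172],"turn":[0,0,0],"fingers":0.5}])

```text
clock: 2.52
position: [0.5418, -0.4031, 0.0312]
ee_rot: [0.95, -0.314, 0.001, 0.001]
ft_force: [-2.4, -0.7, 6.1]
grip_width: 0.733
grasp_force: 37.6
```

Run:
```python
from h import *
o=get_obs();print(o["grip_width"]*85,o["grasp_force"])
go([.567,-.185,.20],Rdown(-126.5))
```

```text
62.292521024671885 37.57966866600327
pos [ 0.5418 -0.4031  0.0312] delta [-0.1091 -0.19   -0.1693] turn [ 0.001 -0.003 -0.001]
```

Emit:
move_arm(plan=[{"delta_pos":[0,-0.001,-0.03],"turn":[0,0,0],"fingers":0.5},{"delta_pos":[0,-0.001,-0.08],"turn":[0,0,0],"fingers":0.5},{"delta_pos":[-0.02,-0.001,-0.13],"turn":[0,0,0],"fingers":0.5},{"delta_pos":[-0.065,-0.001,-0.165],"turn":[0,0,0],"fingers":0.5},{"delta_pos":[-0.109,-0.005,-0.172],"turn":[0,0,0],"fingers":0.5},{"delta_pos":[-0.109,-0.05,-0.172],"turn":[0,0,0],"fingers":0.5},{"delta_pos":[-0.109,-0.1,-0.172],"turn":[0,0,0],"fingers":0.5},{"delta_pos":[-0.109,-0.15,-0.172],"turn":[0,0,0],"fingers":0.5},{"delta_pos":[-0.109,-0.19,-0.172],"turn":[0,0,0],"fingers":0.5},{"delta_pos":[-0.109,-0.19,-0.172],"turn":[0,0,0],"fingers":0.5},{"delta_pos":[-0.109,-0.19,-0.172],"turn":[0,0,0],"fingers":0.5}])

```text
clock: 3.9
position: [0.5666, -0.1847, 0.2012]
ee_rot: [0.95, -0.313, 0.001, 0.0]
ft_force: [-0.2, -1.1, -2.3]
grip_width: 0.725
grasp_force: 39.6
```

Run:
```python
from h import *
o=get_obs();print(o["grip_width"]*85,o["grasp_force"],o["joint_pos"].round(2))
c=cam("scene");save(c,"place1",(235,145,435,325),3)
P=cloud(c);pts=P[np.isfinite(P[...,0])]
go([.567,-.185,.064],Rdown(-126.5))
w=cam("wrist");Q=cloud(w);p=Q[np.isfinite(Q[...,0])]
rim=p[(abs(p[:,2]-.11)<.005)&(np.linalg.norm(p[:,:2]-[.567,-.185],axis=1)<.075)&(np.linalg.norm(p[:,:2]-[.567,-.185],axis=1)>.052)]
A=np.c_[2*rim[:,:2],np.ones(len(rim))];x=np.linalg.lstsq(A,(rim[:,:2]**2).sum(1),rcond=None)[0];print(len(rim),x[:2],np.sqrt(x[2]+x[:2]@x[:2]))
```

```text
61.63563615745075 39.55074383004103 [ 0.45  0.31 -0.26  1.59  0.08  1.26 -2.03]
pos [ 0.5664 -0.1852  0.2011] delta [ 0.0002 -0.0006  0.1371] turn [ 0.001 -0.001 -0.002]
6043 [ 0.56892256 -0.18514006] 0.059985899224784235
```

View pics/place1.png

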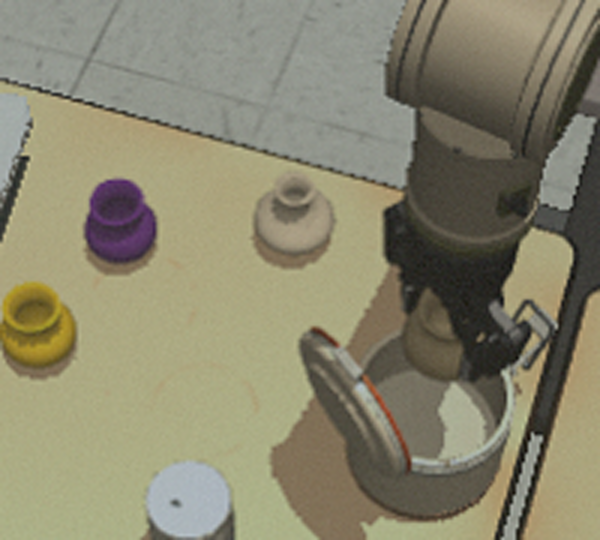

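Emit:
move_arm(plan=[{"delta_pos":[0.001,0,0.03],"turn":[0,0,0],"fingers":0.5},{"delta_pos":[0.001,0,0.06],"turn":[0,0,0],"fingers":0.5},{"delta_pos":[0.001,0,0.09],"turn":[0,0,0],"fingers":0.5},{"delta_pos":[0.001,0,0.11],"turn":[0,0,0],"fingers":0.5},{"delta_pos":[0.001,0,0.12],"turn":[0,0,0],"fingers":0.5},{"delta_pos":[0.001,0,0.127],"turn":[0,0,0],"fingers":0.5},{"delta_pos":[0.001,0,0.13],"turn":[0,0,0],"fingers":0.5},{"delta_pos":[0.001,0,0.13],"turn":[0,0,0],"fingers":0.5}])

```text
clock: 5.0
position: [0.5681, -0.1847, 0.0713]
ee_rot: [0.95, -0.313, 0.001, 0.0]
ft_force: [-2.2, 0.3, 0.7]
grip_width: 0.725
grasp_force: 41.2
```

Emit:
move_arm(plan=[{"delta_pos":[0,0,0.001],"turn":[0,0,0],"fingers":0.5},{"delta_pos":[0,0,0.002],"turn":[0,0,0],"fingers":0.5},{"delta_pos":[0,0,0.002],"turn":[0,0,0],"fingers":0.5}])

```text
clock: 5.38
position: [0.5684, -0.1846, 0.0708]
ee_rot: [0.95, -0.313, 0.001, 0.0]
ft_force: [-10.5, 1.1, 16.6]
grip_width: 0.726
grasp_force: 48.7
```

Emit:
move_arm(plan=[{"delta_pos":[0,0,-0.001],"turn":[0,0,0],"fingers":0.4},{"delta_pos":[0,0,-0.001],"turn":[0,0,0],"fingers":0.25},{"delta_pos":[0,0,-0.001],"turn":[0,0,0],"fingers":0.15},{"delta_pos":[0,0,-0.001],"turn":[0,0,0],"fingers":0.13},{"delta_pos":[0,0,-0.001],"turn":[0,0,0],"fingers":0.13}])

```text
clock: 6.0
position: [0.5685, -0.1856, 0.0709]
ee_rot: [0.95, -0.314, 0.001, 0.0]
ft_force: [-3.6, -1.3, 6.5]
grip_width: 0.866
grasp_force: 6.6
```

Emit:
move_arm(plan=[{"delta_pos":[0,0,-0.002],"turn":[0,0,0],"fingers":0.13},{"delta_pos":[0,0,-0.004],"turn":[0,0,0],"fingers":0.13},{"delta_pos":[0,0,-0.004],"turn":[0,0,0],"fingers":0.13}])

```text
clock: 6.38
position: [0.5679, -0.1844, 0.0735]
ee_rot: [0.95, -0.313, 0.0, -0.0]
ft_force: [-0.0, -0.3, -0.6]
grip_width: 0.868
grasp_force: 0.0
```

Run:
```python
from h import *
c=cam("scene");save(c,"place2",(280,190,440,330),5)
w=cam("wrist");save(w,"place2w")
```

```text
(no output)
```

View pics/place2w.png

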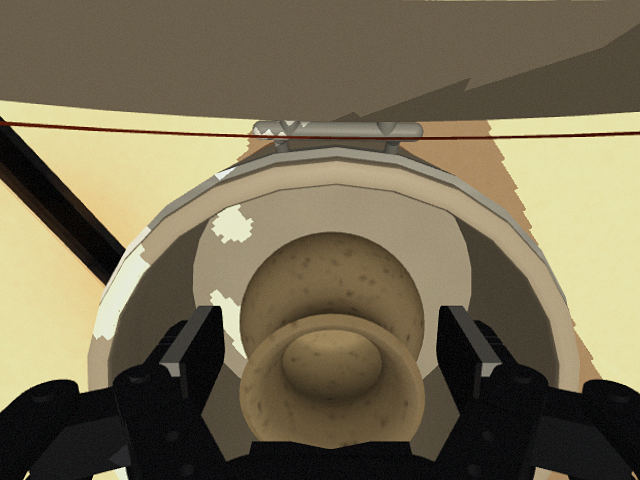

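The cup stands free and upright between the pads (wrist (333,350)), and its speckles are visible. I'll lift out, then sweep the lid forward from behind.

Emit:
move_arm(plan=[{"delta_pos":[0,0,-0.03],"turn":[0,0,0],"fingers":0.13},{"delta_pos":[0,0,-0.07],"turn":[0,0,0],"fingers":0.13},{"delta_pos":[0,0,-0.12],"turn":[0,0,0],"fingers":0.3},{"delta_pos":[0,0,-0.175],"turn":[0,0,0],"fingers":1},{"delta_pos":[0,0,-0.23],"turn":[0,0,0],"fingers":1},{"delta_pos":[0.02,0,-0.235],"turn":[0,0,0],"fingers":1},{"delta_pos":[0.08,0,-0.235],"turn":[0,0,0],"fingers":1},{"delta_pos":[0.138,0,-0.235],"turn":[0,0,0],"fingers":1},{"delta_pos":[0.138,0,-0.235],"turn":[0,0,0],"fingers":1},{"delta_pos":[0.138,0,-0.2],"turn":[0,0,0],"fingers":1},{"delta_pos":[0.138,0,-0.165],"turn":[0,0,0],"fingers":1},{"delta_pos":[0.138,0,-0.165],"turn":[0,0,0],"fingers":1}])

```text
clock: 7.98
position: [0.677, -0.2657, 0.2359]
ee_rot: [0.95, -0.313, -0.002, -0.0]
ft_force: [-0.1, 0.1, 0.6]
grip_width: 0.001
grasp_force: 0.0
```

Emit:
move_arm(plan=[{"delta_pos":[-0.02,0,0],"turn":[0,0,0],"fingers":1},{"delta_pos":[-0.04,0,0],"turn":[0,0,0],"fingers":1},{"delta_pos":[-0.055,0,0],"turn":[0,0,0],"fingers":1},{"delta_pos":[-0.07,0,0],"turn":[0,0,0],"fingers":1},{"delta_pos":[-0.085,0,0],"turn":[0,0,0],"fingers":1},{"delta_pos":[-0.1,0,0],"turn":[0,0,0],"fingers":1},{"delta_pos":[-0.115,0,0],"turn":[0,0,0],"fingers":1},{"delta_pos":[-0.125,0,0],"turn":[0,0,0],"fingers":1},{"delta_pos":[-0.125,0,0],"turn":[0,0,0],"fingers":1},{"delta_pos":[-0.125,0,0],"turn":[0,0,0],"fingers":1},{"delta_pos":[-0.125,0,0],"turn":[0,0,0],"fingers":1}])

```text
clock: 9.35
position: [0.5783, -0.1926, 0.2383]
ee_rot: [0.95, -0.313, -0.0, 0.0]
ft_force: [-1.1, 0.1, -0.1]
grip_width: 0.0
grasp_force: 0.0
```

Run:
```python
from h import *
np.set_printoptions(suppress=True)
c=cam("top");P=cloud(c);p=P[np.isfinite(P[...,0])]
C=np.array([.568,-.185]);a=np.radians(-36.5);R=np.array([[np.cos(a),np.sin(a)],[-np.sin(a),np.cos(a)]])
def loc(p):return np.c_[(p[:,:2]-C)@R.T,p[:,2]]
for n in("top","wrist","scene"):
    c=cam(n);save(c,"lid_"+n);P=cloud(c);p=loc(P[np.isfinite(P[...,0])])
    q=p[(np.linalg.norm(p[:,:2],axis=1)<.06)&(p[:,2]<.2)&(p[:,2]>.09)];print(n,len(q),np.percentile(q[:,2],[2,50,98]).round(4) if len(q) else 0)
    out=p[(p[:,0]<-.071)&(p[:,0]>-.16)&(abs(p[:,1])<.05)&(p[:,2]>.05)&(p[:,2]<.2)];print(len(out))
    for x0 in np.arange(-.16,-.07,.01):
        s=out[(out[:,0]>=x0)&(out[:,0]<x0+.01)]
        if len(s):print(x0.round(3),len(s),"y",np.percentile(s[:,1],[3,50,97]).round(3),"z",np.percentile(s[:,2],[3,50,97]).round(3))
```

```text
top 1109 [0.1218 0.1285 0.1343]
10
-0.09 4 y [-0.019 -0.019 -0.018] z [0.092 0.094 0.097]
-0.08 6 y [-0.016 -0.013 -0.013] z [0.085 0.089 0.095]
wrist 25662 [0.1235 0.1295 0.132 ]
84
-0.12 12 y [-0.003  0.001  0.005] z [0.114 0.115 0.116]
-0.11 72 y [-0.003  0.001  0.004] z [0.131 0.133 0.134]
scene 1691 [0.1209 0.1281 0.1337]
180
-0.13 1 y [-0.007 -0.007 -0.007] z [0.112 0.112 0.112]
-0.12 19 y [-0.006  0.004  0.012] z [0.105 0.111 0.116]
-0.11 65 y [-0.015  0.002  0.02 ] z [0.1   0.12  0.134]
-0.1 33 y [-0.016  0.012  0.021] z [0.093 0.105 0.122]
-0.09 21 y [-0.013  0.018  0.021] z [0.086 0.093 0.104]
-0.08 41 y [-0.007  0.005  0.015] z [0.085 0.119 0.123]
```

The lid is shut: its top measures 0.122 to 0.134. In the canister frame the bail bar is at x≈-0.107, z≈0.132 and the plate at x≈-0.118, z≈0.112. Next I'll go in front of the bail and push it inward with the closed fingers.

Emit:
move_arm(plan=[{"delta_pos":[-0.05,0,0],"turn":[0,0,0],"fingers":1},{"delta_pos":[-0.105,0,0],"turn":[0,0,0],"fingers":1},{"delta_pos":[-0.163,0,0],"turn":[0,0,0],"fingers":1},{"delta_pos":[-0.163,0,0],"turn":[0,0,0],"fingers":1},{"delta_pos":[-0.163,0,0.05],"turn":[0,0,0],"fingers":1},{"delta_pos":[-0.163,0,0.09],"turn":[0,0,0],"fingers":1},{"delta_pos":[-0.163,0,0.103],"turn":[0,0,0],"fingers":1},{"delta_pos":[-0.163,0,0.103],"turn":[0,0,0],"fingers":1}])

```text
clock: 10.55
position: [0.4474, -0.0955, 0.1354]
ee_rot: [0.95, -0.313, -0.0, -0.0]
ft_force: [-0.3, 1.0, 0.2]
grip_width: 0.003
grasp_force: 0.0
```

Run:
```python
from h import *
np.set_printoptions(suppress=True)
C=np.array([.568,-.185]);a=np.radians(-36.5);R=np.array([[np.cos(a),np.sin(a)],[-np.sin(a),np.cos(a)]])
o=get_obs();print(R@(o["position"][:2]-C),o["position"][2],o["joint_pos"].round(2))
w=cam("scene");s=w["color"][195:315,330:490,::-1];a1=cv2.resize(s,(800,600),interpolation=3);cv2.imwrite("pics/bail1.png",a1)
```

```text
[-0.15019333  0.00025483] 0.13544091999446756 [ 0.43  0.08 -0.33  2.    0.03  1.07 -2.12]
```

View pics/bail1.png

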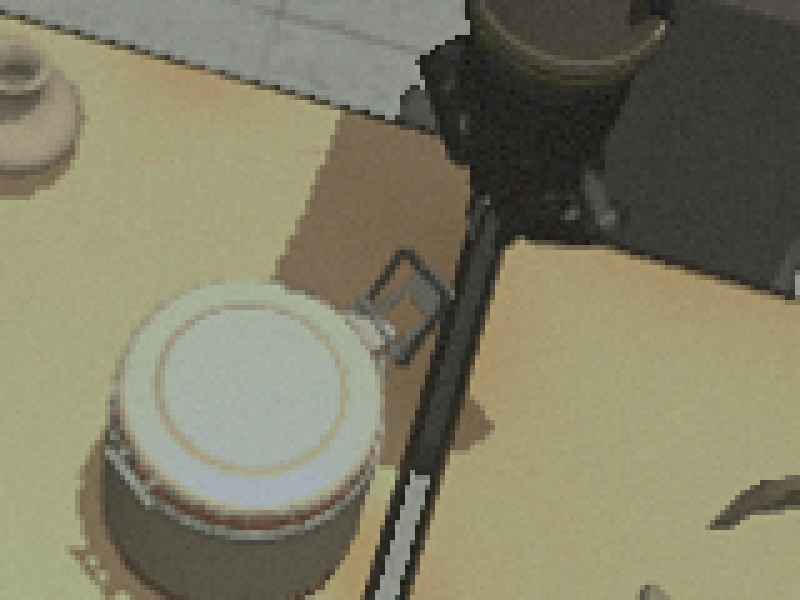

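Run:
```python
from h import *
C=np.array([.568,-.185]);a=np.radians(-36.5);R=np.array([[np.cos(a),np.sin(a)],[-np.sin(a),np.cos(a)]])
w=cam("scene")
uv=np.array([[403,253],[448,298],[426,276]])/5+[330,195]
for z in(.128,.133):
    print(z,[(R@(p[:2]-C)).round(4) for p in onplane(w,uv,z)])
```

```text
0.128 [array([-0.1061, -0.0138]), array([-0.108,  0.018]), array([-0.1071,  0.0025])]
0.133 [array([-0.1037, -0.0119]), array([-0.1056,  0.0197]), array([-0.1047,  0.0043])]
```

Emit:
move_arm(plan=[{"delta_pos":[0.012,-0.003,0.001],"turn":[0,0,0],"fingers":1},{"delta_pos":[0.022,-0.003,0.001],"turn":[0,0,0],"fingers":1},{"delta_pos":[0.032,-0.003,0],"turn":[0,0,0],"fingers":1},{"delta_pos":[0.042,-0.003,-0.003],"turn":[0,0,0],"fingers":1},{"delta_pos":[0.052,-0.003,-0.005],"turn":[0,0,0],"fingers":1},{"delta_pos":[0.062,-0.003,-0.007],"turn":[0,0,0],"fingers":1},{"delta_pos":[0.07,-0.003,-0.008],"turn":[0,0,0],"fingers":1},{"delta_pos":[0.07,-0.003,-0.008],"turn":[0,0,0],"fingers":1},{"delta_pos":[0.06,-0.003,-0.03],"turn":[0,0,0],"fingers":1},{"delta_pos":[0.02,-0.003,-0.05],"turn":[0,0,0],"fingers":1},{"delta_pos":[-0.02,-0.003,-0.05],"turn":[0,0,0],"fingers":1},{"delta_pos":[-0.02,-0.003,-0.05],"turn":[0,0,0],"fingers":1}])

```text
clock: 12.15
position: [0.4312, -0.0795, 0.1856]
ee_rot: [0.95, -0.312, 0.0, 0.0]
ft_force: [0.3, 0.1, -0.7]
grip_width: 0.001
grasp_force: 0.0
```

Run:
```python
from h import *
C=np.array([.568,-.185]);a=np.radians(-36.5);R=np.array([[np.cos(a),np.sin(a)],[-np.sin(a),np.cos(a)]])
o=get_obs();print((R@(o["position"][:2]-C)).round(4),o["position"][2],o["joint_pos"].round(2))
A=[cv2.resize(cam(n)["color"][y:y+60,x:x+80,::-1],(400,300),interpolation=3) for n,x,y in(("scene",360,225),("top",210,240))]
w=cam("wrist");A.append(cv2.resize(w["color"][:,:,::-1],(400,300)))
cv2.imwrite("pics/bail2.png",np.vstack([np.hstack(A[:2]),np.hstack([A[2],0*A[2]])]))
```

```text
[-0.1727  0.0034] 0.18557255642724946 [ 0.43 -0.02 -0.35  1.99 -0.01  1.17 -2.12]
```

View pics/bail2.png

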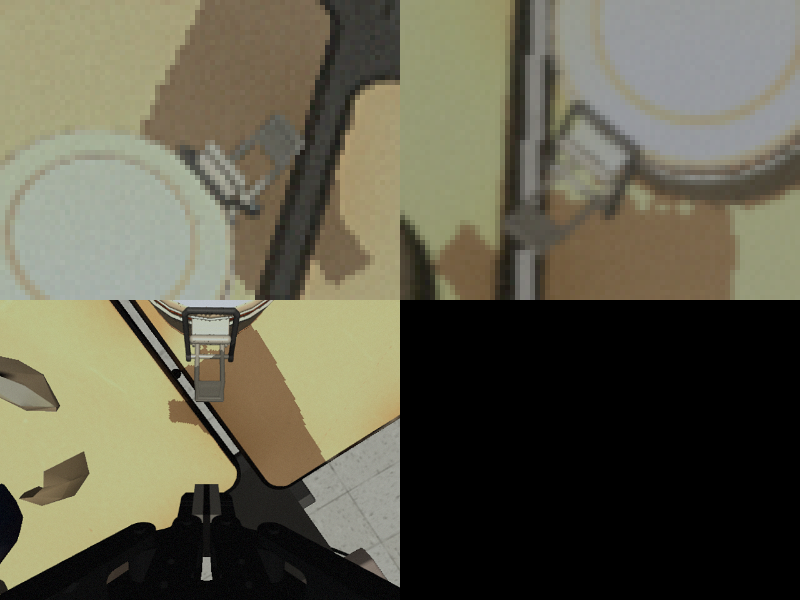

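The bail now lies over the lid behind the catch (wrist crop: bar at (210,312)). The lever is still out, with its plate at (210,385). I'll tilt the tool 22° so the gripper body stays clear of the lid when I press the lever.

Converted, 0.385 rad / 4 = 0.0963.

Emit:
move_arm(plan=[{"delta_pos":[0.01,0,0],"turn":[0,0.0325,0],"fingers":1},{"delta_pos":[0.02,0,0],"turn":[0,0.065,0],"fingers":1},{"delta_pos":[0.028,0,0],"turn":[0,0.0963,0],"fingers":1},{"delta_pos":[0.028,0,0],"turn":[0,0.0963,0],"fingers":1},{"delta_pos":[0.028,0,0],"turn":[0,0.0963,0],"fingers":1}])

```text
clock: 12.92
position: [0.4556, -0.0979, 0.1855]
ee_rot: [0.932, -0.308, 0.181, 0.06]
ft_force: [0.0, 0.3, 0.1]
grip_width: -0.0
grasp_force: 0.0
```

```bash
cat >> h.py <<'E'
C=np.array([.568,-.185]);YA=np.radians(-36.5)
def w(x,y,z):
    return np.array([C[0]+x*np.cos(YA)-y*np.sin(YA),C[1]+x*np.sin(YA)+y*np.cos(YA),z])
def plan(pts,y=.003):
    o=get_obs();R0=Rn.from_quat(o["ee_rot"]).as_matrix();p0=o["position"];d=p0[:2]-C
    print("can xy",(d[0]*np.cos(YA)+d[1]*np.sin(YA)).round(4),(-d[0]*np.sin(YA)+d[1]*np.cos(YA)).round(4),"z",p0[2].round(4),"toolz",R0[:,2].round(3),"q",o["joint_pos"].round(2))
    for x,z in pts:print((x,z),(R0.T@(w(x/1e3,y,z/1e3)-p0)).round(4))
E
python3 - <<'E'
from h import *
plan([(-128,140),(-128,122),(-131,103),(-133,92),(-135,81),(-132,72),(-128,64),(-122,56.6),(-114.6,51),(-106,46.6),(-99.6,44.5)])
E
```

```text
can xy -0.1422 0.0032 z 0.1855 toolz [ 0.3   -0.222 -0.928] q [ 0.41 -0.19 -0.42  2.19  0.2   0.84 -2.34]
(-128, 140) [-0.0039  0.0002  0.0475]
(-128, 122) [-0.0106  0.0002  0.0642]
(-131, 103) [-0.0205  0.0002  0.0807]
(-133, 92) [-0.0264  0.0002  0.0902]
(-135, 81) [-0.0324  0.0002  0.0996]
(-132, 72) [-0.033   0.0002  0.1091]
(-128, 64) [-0.0322  0.0002  0.118 ]
(-122, 56.6) [-0.0294  0.0002  0.1271]
(-114.6, 51) [-0.0247  0.0002  0.1351]
(-106, 46.6) [-0.0183  0.0002  0.1424]
(-99.6, 44.5) [-0.0132  0.0002  0.1467]
```

Emit:
move_arm(plan=[{"delta_pos":[-0.004,0,0.047],"turn":[0,0,0],"fingers":1},{"delta_pos":[-0.011,0,0.064],"turn":[0,0,0],"fingers":1},{"delta_pos":[-0.016,0,0.073],"turn":[0,0,0],"fingers":1},{"delta_pos":[-0.0205,0,0.081],"turn":[0,0,0],"fingers":1},{"delta_pos":[-0.0265,0,0.09],"turn":[0,0,0],"fingers":1},{"delta_pos":[-0.0325,0,0.1],"turn":[0,0,0],"fingers":1},{"delta_pos":[-0.033,0,0.109],"turn":[0,0,0],"fingers":1},{"delta_pos":[-0.033,0,0.109],"turn":[0,0,0],"fingers":1}])

```text
clock: 13.92
position: [0.4639, -0.1039, 0.0715]
ee_rot: [0.932, -0.308, 0.181, 0.06]
ft_force: [0.9, 1.1, 1.1]
grip_width: -0.004
grasp_force: 0.2
```

Run:
```python
from h import *
plan([(-128,64),(-122,56.6),(-114.6,51),(-106,46.6),(-99.6,44.5),(-96,44)])
A=[cv2.resize(cam(n)["color"][y:y+60,x:x+80,::-1],(400,300),interpolation=3) for n,x,y in(("scene",360,225),("top",210,240))]
v=cam("wrist");A.append(cv2.resize(v["color"][:,:,::-1],(400,300)))
cv2.imwrite("pics/lev1.png",np.vstack([np.hstack(A[:2]),np.hstack([A[2],0*A[2]])]))
```

```text
can xy -0.1319 0.0032 z 0.0715 toolz [ 0.301 -0.223 -0.927] q [ 0.43  0.02 -0.47  2.29  0.46  0.58 -2.6 ]
(-128, 64) [0.0008 0.0002 0.0084]
(-122, 56.6) [0.0036 0.0002 0.0175]
(-114.6, 51) [0.0083 0.0002 0.0255]
(-106, 46.6) [0.0147 0.0002 0.0328]
(-99.6, 44.5) [0.0198 0.0002 0.0372]
(-96, 44) [0.023  0.0002 0.039 ]
```

View pics/lev1.png

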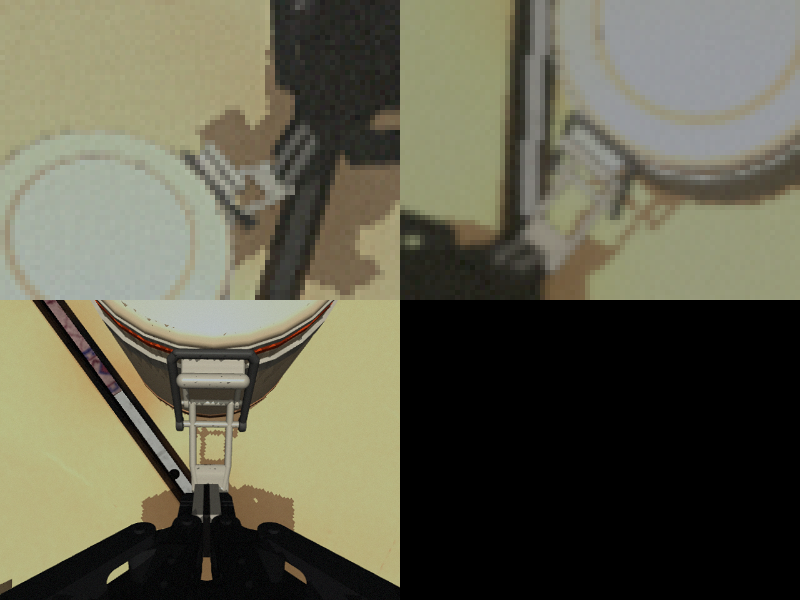

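The lever is down to about 1.0 rad and the bar rests behind the catch (wrist crop (213,352)). Joint 7 is at its limit, though, so I'll back off and turn the tool half round, which gives the same closed fingers.

Converted, -1.571 rad / 4 = -0.3928.

Emit:
move_arm(plan=[{"delta_pos":[-0.003,0,-0.02],"turn":[0,0,0],"fingers":1},{"delta_pos":[-0.003,0,-0.04],"turn":[0,0,-0.0425],"fingers":1},{"delta_pos":[-0.003,0,-0.04],"turn":[0,0,-0.0875],"fingers":1},{"delta_pos":[-0.003,0,-0.04],"turn":[0,0,-0.1325],"fingers":1},{"delta_pos":[-0.003,0,-0.04],"turn":[0,0,-0.1775],"fingers":1},{"delta_pos":[-0.003,0,-0.04],"turn":[0,0,-0.2225],"fingers":1},{"delta_pos":[-0.003,0,-0.04],"turn":[0,0,-0.2675],"fingers":1},{"delta_pos":[-0.003,0,-0.04],"turn":[0,0,-0.3125],"fingers":1},{"delta_pos":[-0.003,0,-0.04],"turn":[0,0,-0.3575],"fingers":1},{"delta_pos":[-0.003,0,-0.04],"turn":[0,0,-0.3928],"fingers":1}])

```text
clock: 15.32
position: [0.4493, -0.0933, 0.1082]
ee_rot: [0.875, 0.444, 0.086, 0.171]
ft_force: [-0.9, 0.6, -0.2]
grip_width: 0.002
grasp_force: 0.0
```

Converted, -1.571 rad / 4 = -0.3928.

Emit:
move_arm(plan=[{"delta_pos":[0,0,0],"turn":[0,0,-0.0425],"fingers":1},{"delta_pos":[0,0,0],"turn":[0,0,-0.0875],"fingers":1},{"delta_pos":[0,0,0],"turn":[0,0,-0.1325],"fingers":1},{"delta_pos":[0,0,0],"turn":[0,0,-0.1775],"fingers":1},{"delta_pos":[0,0,0],"turn":[0,0,-0.2225],"fingers":1},{"delta_pos":[0,0,0],"turn":[0,0,-0.2675],"fingers":1},{"delta_pos":[0,0,0],"turn":[0,0,-0.3125],"fingers":1},{"delta_pos":[0,0,0],"turn":[0,0,-0.3575],"fingers":1},{"delta_pos":[0,0,0],"turn":[0,0,-0.3928],"fingers":1},{"delta_pos":[0,0,0],"turn":[0,0,-0.3928],"fingers":1}])

```text
clock: 16.58
position: [0.4493, -0.0932, 0.1081]
ee_rot: [0.308, 0.932, -0.06, 0.182]
ft_force: [0.4, 0.4, 0.5]
grip_width: -0.002
grasp_force: 0.0
```

Run:
```python
from h import *
plan([(-135,81),(-132,72),(-128,64),(-122,56.6),(-114.6,51),(-106,46.6),(-99.6,44.5),(-96,44)])
```

```text
can xy -0.15 0.0032 z 0.1081 toolz [ 0.302 -0.224 -0.927] q [ 0.22 -0.1  -0.28  2.3   0.36  0.67  0.62]
(-135, 81) [-0.0037 -0.0002  0.0307]
(-132, 72) [-0.0031 -0.0002  0.0402]
(-128, 64) [-0.0038 -0.0002  0.0491]
(-122, 56.6) [-0.0066 -0.0002  0.0582]
(-114.6, 51) [-0.0113 -0.0002  0.0662]
(-106, 46.6) [-0.0176 -0.0002  0.0735]
(-99.6, 44.5) [-0.0228 -0.0002  0.0779]
(-96, 44) [-0.0259 -0.0002  0.0797]
```

Emit:
move_arm(plan=[{"delta_pos":[-0.004,0,0.03],"turn":[0,0,0],"fingers":1},{"delta_pos":[-0.003,0,0.04],"turn":[0,0,0],"fingers":1},{"delta_pos":[-0.004,0,0.049],"turn":[0,0,0],"fingers":1},{"delta_pos":[-0.0065,0,0.058],"turn":[0,0,0],"fingers":1},{"delta_pos":[-0.009,0,0.062],"turn":[0,0,0],"fingers":1},{"delta_pos":[-0.0113,0,0.066],"turn":[0,0,0],"fingers":1},{"delta_pos":[-0.0113,0,0.066],"turn":[0,0,0],"fingers":1}])

```text
clock: 17.45
position: [0.4777, -0.1142, 0.0509]
ee_rot: [0.308, 0.932, -0.06, 0.182]
ft_force: [-0.6, 0.3, 1.1]
grip_width: -0.003
grasp_force: 0.2
```

Run:
```python
from h import *
plan([(-106,46.6),(-99.6,44.5),(-96,44),(-94,44),(-130,60)])
```

```text
can xy -0.1147 0.0032 z 0.0509 toolz [ 0.302 -0.223 -0.927] q [ 0.24  0.08 -0.26  2.28  0.51  0.53  0.51]
(-106, 46.6) [-0.0065 -0.0002  0.0072]
(-99.6, 44.5) [-0.0116 -0.0002  0.0116]
(-96, 44) [-0.0147 -0.0002  0.0134]
(-94, 44) [-0.0166 -0.0002  0.0141]
(-130, 60) [ 0.0108 -0.0002 -0.0142]
```

Emit:
move_arm(plan=[{"delta_pos":[-0.0035,0,0.004],"turn":[0,0,0],"fingers":1},{"delta_pos":[-0.0035,0,0.004],"turn":[0,0,0],"fingers":1}])

```text
clock: 17.7
position: [0.4816, -0.117, 0.0483]
ee_rot: [0.307, 0.932, -0.06, 0.182]
ft_force: [0.1, 0.2, -0.2]
grip_width: -0.001
grasp_force: 0.2
```

Run:
```python
from h import *
plan([(-106,46.6),(-99.6,44.5),(-96,44),(-94,44),(-130,60)])
A=[cv2.resize(cam(n)["color"][y:y+60,x:x+80,::-1],(400,300),interpolation=3) for n,x,y in(("scene",360,225),("top",210,240))]
P=cloud(cam("scene"));p=P[np.isfinite(P[...,0])];d=p[:,:2]-C
x=d@[np.cos(YA),np.sin(YA)];y=d@[-np.sin(YA),np.cos(YA)]
m=(x<-.066)&(x>-.09)&(abs(y)<.026)&(p[:,2]>.06)
for i in np.where(m)[0]:print(*(1e3*np.array([x[i],y[i],p[i,2]])).round(0),end=" | ")
cv2.imwrite("pics/lev2.png",np.hstack(A))
```

```text
can xy -0.1099 0.0033 z 0.0483 toolz [ 0.302 -0.223 -0.927] q [ 0.24  0.1  -0.26  2.27  0.52  0.53  0.51]
(-106, 46.6) [-0.003  -0.0003  0.0031]
(-99.6, 44.5) [-0.0081 -0.0003  0.0074]
(-96, 44) [-0.0113 -0.0003  0.0092]
(-94, 44) [-0.0131 -0.0003  0.01  ]
(-130, 60) [ 0.0142 -0.0003 -0.0184]
-75.0 -12.0 121.0 | -78.0 -10.0 121.0 | -74.0 -10.0 119.0 | -76.0 -8.0 120.0 | -78.0 -7.0 120.0 | -66.0 -18.0 111.0 | -72.0 -10.0 116.0 | -71.0 -7.0 122.0 | -74.0 -6.0 120.0 | -77.0 -5.0 119.0 | -69.0 -10.0 115.0 | -71.0 -8.0 116.0 | -73.0 -7.0 115.0 | -70.0 -2.0 125.0 | -75.0 -3.0 120.0 | -75.0 -0.0 124.0 | -69.0 -6.0 117.0 | -69.0 -4.0 119.0 | -73.0 -4.0 116.0 | -73.0 -1.0 119.0 | -74.0 1.0 122.0 | -77.0 2.0 120.0 | -66.0 -3.0 118.0 | -70.0 -3.0 114.0 | -70.0 -1.0 117.0 | -74.0 -0.0 114.0 | -74.0 2.0 118.0 | -76.0 4.0 118.0 | -76.0 7.0 123.0 | -68.0 -1.0 114.0 | -69.0 1.0 117.0 | -73.0 1.0 112.0 | -73.0 4.0 116.0 | -76.0 5.0 115.0 | -75.0 8.0 120.0 | -76.0 10.0 122.0 | -67.0 3.0 117.0 | -70.0 4.0 115.0 | -72.0 6.0 116.0 | -74.0 7.0 115.0 | -73.0 11.0 122.0 | -75.0 11.0 120.0 | -76.0 14.0 123.0 | -69.0 5.0 113.0 | -69.0 9.0 119.0 | -72.0 9.0 115.0 | -73.0 11.0 117.0 | -73.0 14.0 121.0 | -77.0 14.0 117.0 | -68.0 10.0 116.0 | -70.0 12.0 116.0 | -71.0 13.0 118.0 | -74.0 14.0 117.0 | -67.0 14.0 118.0 | -71.0 15.0 115.0 | -66.0 16.0 117.0 | -68.0 19.0 111.0 | -67.0 18.0 103.0 | -68.0 20.0 106.0 | -72.0 15.0 87.0 | -69.0 20.0 99.0 | -74.0 19.0 93.0 | -71.0 19.0 90.0 | -73.0 20.0 90.0 | -73.0 19.0 82.0 | -75.0 20.0 82.0 | -80.0 19.0 76.0 | -75.0 18.0 73.0 | -76.0 20.0 77.0 | -79.0 21.0 75.0 | -78.0 20.0 68.0 |
```

Emit:
move_arm(plan=[{"delta_pos":[-0.003,0,0.003],"turn":[0,0,0],"fingers":1},{"delta_pos":[-0.0055,0,0.0055],"turn":[0,0,0],"fingers":1},{"delta_pos":[-0.008,0,0.0075],"turn":[0,0,0],"fingers":1},{"delta_pos":[-0.008,0,0.0075],"turn":[0,0,0],"fingers":1}])

```text
clock: 18.35
position: [0.4899, -0.1232, 0.0445]
ee_rot: [0.307, 0.932, -0.06, 0.182]
ft_force: [0.1, -0.2, 0.6]
grip_width: 0.001
grasp_force: 0.0
```

Emit:
move_arm(plan=[{"delta_pos":[-0.003,0,0.0015],"turn":[0,0,0],"fingers":1},{"delta_pos":[-0.005,0,0.002],"turn":[0,0,0],"fingers":1},{"delta_pos":[-0.005,0,0.002],"turn":[0,0,0],"fingers":1}])

```text
clock: 18.73
position: [0.4932, -0.1256, 0.0441]
ee_rot: [0.307, 0.932, -0.06, 0.181]
ft_force: [-6.6, 5.8, 5.2]
grip_width: 0.001
grasp_force: 4.8
```

Run:
```python
from h import *
plan([(-150,44),(-150,120)])
```

```text
can xy -0.0954 0.0032 z 0.0441 toolz [ 0.3   -0.223 -0.927] q [ 0.25  0.13 -0.24  2.24  0.53  0.52  0.52]
(-150, 44) [ 0.0507 -0.0002 -0.0203]
(-150, 120) [ 0.0222 -0.0003 -0.0908]
```

Emit:
move_arm(plan=[{"delta_pos":[0.015,0,-0.006],"turn":[0,0,0],"fingers":1},{"delta_pos":[0.05,0,-0.02],"turn":[0,0,0],"fingers":1},{"delta_pos":[0.04,0,-0.06],"turn":[0,0,0],"fingers":1},{"delta_pos":[0.022,0,-0.1],"turn":[0,0,0],"fingers":1},{"delta_pos":[0.022,0,-0.15],"turn":[0,0,0],"fingers":1},{"delta_pos":[0.022,0,-0.2],"turn":[0,0,0],"fingers":1},{"delta_pos":[0.022,0,-0.2],"turn":[0,0,0],"fingers":1}])

```text
clock: 19.6
position: [0.4181, -0.0685, 0.2256]
ee_rot: [0.307, 0.932, -0.059, 0.185]
ft_force: [0.2, -0.3, -0.2]
grip_width: 0.0
grasp_force: 0.0
```

Run:
```python
from h import *
plan([])
A=[]
for n,x0,y0 in(("scene",360,225),("top",210,240)):
    c=cam(n);A.append(cv2.resize(c["color"][y0:y0+60,x0:x0+80,::-1],(400,300),interpolation=3))
    P=cloud(c);p=P[np.isfinite(P[...,0])];d=p[:,:2]-C
    x=d@[np.cos(YA),np.sin(YA)];y=d@[-np.sin(YA),np.cos(YA)]
    m=(x<-.068)&(x>-.13)&(abs(y)<.024)&(p[:,2]>.02)&(p[:,2]<.105)
    print(n,m.sum());print(" | ".join(" ".join(map(str,(1e3*np.array([x[i],y[i],p[i,2]])).round().astype(int))) for i in np.where(m)[0]))
    q=p[np.hypot(x,y)<.05];print("lid top",np.percentile(q[:,2],[5,50,95]).round(4))
    r=p[(np.hypot(x,y)<.063)&(p[:,2]>.116)];print("lid centroid",r.mean(0).round(4))
cv2.imwrite("pics/lev3.png",cv2.resize(np.hstack(A),(800,300)))
```

```text
can xy -0.1898 0.0045 z 0.2256 toolz [ 0.309 -0.224 -0.924] q [ 0.19 -0.34 -0.29  2.21  0.19  0.97  0.75]
scene 5
-72 19 85 | -73 20 79 | -77 20 75 | -72 21 77 | -76 21 71
lid top [0.1242 0.129  0.1331]
lid centroid [ 0.5729 -0.184   0.1269]
top 45
-79 18 73 | -80 10 49 | -79 8 48 | -71 -13 99 | -82 9 47 | -81 7 49 | -80 4 53 | -75 -8 84 | -72 -13 96 | -70 -18 104 | -82 7 39 | -81 4 49 | -80 2 50 | -76 -10 86 | -75 -12 88 | -74 -14 90 | -73 -17 97 | -71 -18 94 | -83 5 35 | -81 1 46 | -80 -1 48 | -77 -12 83 | -75 -15 88 | -74 -18 95 | -73 -18 88 | -83 1 37 | -82 -2 43 | -80 -4 47 | -79 -6 48 | -78 -14 86 | -77 -15 83 | -76 -17 81 | -74 -19 84 | -73 -19 77 | -83 -2 35 | -82 -5 43 | -81 -8 50 | -80 -11 60 | -79 -16 77 | -77 -16 72 | -76 -19 75 | -82 -8 41 | -81 -10 47 | -79 -18 73 | -83 -10 37
lid top [0.1248 0.1297 0.1335]
lid centroid [ 0.5659 -0.1858  0.1275]
```

View pics/lev3.png

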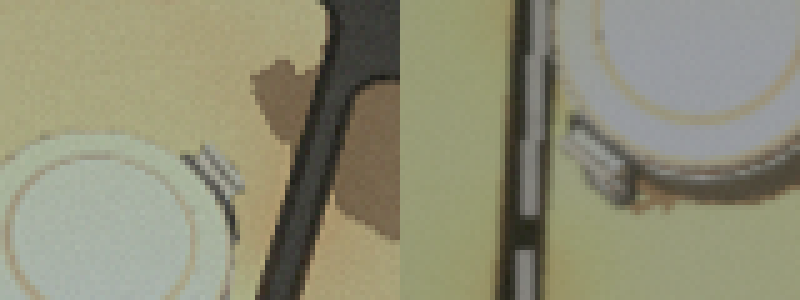

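The picture shows the lever folded down: its plate is at x -79 to -83, z 35 to 50 mm, which matches an angle near 0. The bail is drawn into the catch (top crop (600,160)) and the lid is shut. I'm handing in.

```bash
python3 -c "
from workcell import hand_in
print(hand_in())"
```

```text
the job is handed in; nothing more can be done
None
```

I handed the job in at about 20 s: the sand cup was upright on the slab when I let go, the lid is shut, the bail bar is in the catch and the lever lies home against its stop; the verdict wasn't shown, and I didn't measure the bystanders again.

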